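Show the toy honey set: dip, feed the bee, put it away

ROBOT

A 7-joint arm with a two-finger parallel gripper is mounted at the origin on the work surface. World frame = base frame: x ahead of the robot, y to its left, z up, the work surface at z = 0. Lengths are in m, angles in rad, forces in N, time in s.
With the tool pointing down it reaches from about 0.425 to 0.8 m from the base axis. Payload 8.3 kg.
Tool frame: the origin (TCP) lies midway between the tips of the shut fingers; the grasp point (between the pads) lies 19 mm behind it; z points along the fingers, y is the line along which they close (so a half turn about z gives the same grasp; the last joint's range is limited). The gripper opens to 85 mm and grips with 20 to 120 N. Pads are 22 mm wide; open, the fingers measure 114 mm over their backs; the gripper's body (76 mm by 85 mm) begins 54 mm behind the grasp point. The pads swing forward as they close: fully open they stand 13 mm farther back than shut.
Start: joints at [-1.164, 0.383, 0.016, 1.37, -0.006, 1.388, -0.046], TCP at [0.283, 0.557, 0.231] pointing down, gripper open.
Joint ranges: [-2.95, 2.95], [-0.25, 2.06], [-1.52, 1.56], [0.18, 2.33], [-1.44, 4.58], [0.02, 2.06], [-3.01, 3.01]. Speed limits (rad/s): [2.39, 2.39, 3.01, 3.01, 3.14, 3.14, 3.14].

INTERFACE

Orientations are given as a unit quaternion [x, y, z, w].
In Python, from cell import env gives the robot as it stands.
- The arm moves only by the tool step_arm, never from a script. Its argument "increments" is a list that holds one entry, the list of rows, each a list of 7 numbers: the shift along the tool's x, y, z normalised to -1 to 1, where 1 is 0.2 m, then the turn, a rotation vector about the tool's x, y, z normalised to -1 to 1, where 1 is 90 degrees, then the closure, from -1 (fully open) to 1 (shut). In form: [[[dx, dy, dz, ax, ay, az, gripper], ...]]. A call has exactly 10 rows; each row shifts and turns the commanded pose from where the row before left it, along the tool's axes as they then stand; what a row does not reach is not made up. A row lasts 1/8 s, in which the tool goes at most 62.5 mm and 10.7 degrees, less where a joint would pass 70% of its speed; a pose out of reach is approached as far as the arm can. A call with a number of a shift or a turn outside -1 to 1 is refused whole. A call with a gripper value outside its range is refused whole. The fingers move at their own pace and stop on an object; the grip force is fixed at half the most. Time passes only in rows, so rows that do not move let the fingers close, or fill a call up. It gives the time, the measured TCP pose, the force, the opening and the grip force at its end, in the units of the state.
- env.observe(): the state, without advancing time (a new reading comes with each control period).
- env.camera(name): name is "scene" or "side" or "wrist"; returns the picture (400x640x3 uint8, red, green, blue); there is no depth.
- env.get_calibration(name): a dict with "fov_y" (degrees; the focal length in pixels is half the picture's height over the tangent of half this angle, whatever the lens; pixels are square), "cx", "cy" (the principal point, pixels), "view" (4x4, takes a point from world to camera coordinates); the wrist camera has in their place "tool_from_camera" (4x4, takes a point from camera to tool coordinates, whose origin is the TCP and whose axes are the flange's). Camera axes: x right, y down, z forward; pixel columns grow to the right and rows downward; lengths in m; the calibration is good to about 2 mm. A picture is of the moment at which its call begins: read the wrist's pose just before it. get_calibration takes no time and is no camera call.
- env.close_job(): hands the job in; it is judged then, once.
Trained networks look in the newest picture that a camera, given by its name, has taken for a name from the list of things; names that differ only in an ending like _2 or _b are one class to them, and where a whole thing is asked for, a point or a joint stands for the part that bears it (a point fixed in the world has none). Each returns a list of dicts, best first, with "conf" (0 to 1); they miss things now and then, are a little off and sometimes report something else, mostly with a low value. They report only what shows in the picture. A call takes as long as a camera call. They do not tell look-alikes from the thing itself.
- env.cut_out(camera, target): "pixels" (400x640 bool, what is visible of it) and "rect" ([left, top, right, bottom] as shares, 0 to 1, of the picture: columns of its width, rows of its height, round what is visible of it).
- env.mark_of(camera, target): "at" ([column, row] as shares, 0 to 1, of the picture: columns of its width, rows of its height: a listed point, or the origin of a listed thing).
The state is a dict: "clock": time; "joints": joint angles; "qvel": joint speeds; "effort": joint torques, N m; "tool_pos": TCP position; "tcp_rot": TCP orientation; "ft_force": force on the tool from outside, world axes, zero at the start; "torque": the same for the moment, N m; "opening": finger opening in m; "grasp_force": force on a finger pad.
Only numpy, scipy, OpenCV 4.12 (cv2) and the standard library are available. Lean on these libraries where they do the work, as an engineer would, in place of code of your own. Each camera call takes 0.05 s, during which the arm holds its last target. There are 200 camera calls.

TASK

Show the wooden pretend honey set: take the honey dipper off its forked stand, dip it into the empty blue pot until the whole ribbed head is below the rim, then lower the head into the pink flower dish by the bee, well below the dish's rim. Hang the dipper back in its stand by the collar, and finally close the pot with its cork stopper, fully home. Keep the pot and dish upright and about where they stand, and leave the tractor, bee, soldier and cone alone.

Things in the scene. Friction and masses are not known exactly. Their poses are not given: they have to be found in the camera images.
- dipper: Loose wooden honey dipper, 160 mm long, 60 g, hanging upright in the stand, round about its z axis. Origin: centre of its lower end; z up along it. Brown ribbed head, diameter 32, from 0 to 40 mm; shaft, diameter 10, to 90 mm; red collar, diameter 30, from 90 to 98 mm; red handle, diameter 18, from 98 to 160 mm.
- dipper_tip (a point): Centre of the lower end of the dipper's ribbed head (the dipper's origin).
- dipper_collar (a point): Centre of the underside of the dipper's red collar, 90 mm above its lower end; this rests on the stand's fork.
- dipper_grip (a point): Point on the axis in the dipper's red handle to grip, 132 mm above its lower end, 28 mm under its top.
- stand: Fixed dark wooden stand, 130 mm high. Origin: at counter level. Base 120 x 100 mm, 14 mm thick, x -70 to +50 mm. A post at x +20 to +40 mm carries a plate 46 mm wide, 12 mm thick, top at 130 mm. The plate is a fork: a slot 16 mm wide runs from x -18 mm to its open end at x -60 mm, where each prong has a lip 5 mm high (x -60 to -53 mm).
- stand_seat (a point): Where the centre of the collar's underside rests on the fork: x -30 mm, 130 mm high in the stand. Axes as the stand's: -x points out of the slot's open end. To go out or in, the collar is lifted over the lips (8 mm or more) and slid along x; the head cannot pass up or down through the slot and must be clear of the prongs before it rises.
- pot: Loose blue ceramic pot, 0.5 kg, empty, 100 mm high, 94 mm wide at the belly, with a round open neck, outside diameter 66, inside diameter 56 mm, straight for the top 12 mm; inner floor at 6 mm. Origin: centre of its underside; z up.
- pot_rim (a point): Centre of the pot's mouth, level with its rim, 100 mm above its underside.
- stopper: Loose cork stopper, 64 mm high, 70 g, standing on its small end, round about z. Origin: centre of its underside; z up. Tapered plug, diameter 38 at the foot to 51 at 26 mm; flange, diameter 68, from 26 to 34 mm, rests on the pot's rim when home (origin then 74 mm above the pot's underside); wooden grip knob, diameter 30, from 34 to 64 mm.
- stopper_grip (a point): Point on the axis in the stopper's knob to grip, 50 mm above its underside.
- dish: Loose pink dish, 0.25 kg, 40 mm high, with flat white petals round its foot (138 mm across); mouth outside diameter 92, inside about 84; inside diameter at the floor about 66, inner floor at 6 mm. Origin: centre of its underside; z up.
- dish_rim (a point): Centre of the dish's mouth, level with its rim, 40 mm above its underside.
- tractor: Loose green tin tractor, 95 x 62 x 78 mm, a bystander. Origin at its underside.
- bee: Loose yellow tin bee with black stripes, 95 x 95 x 60 mm, a bystander standing at the dish, on the robot's side. Origin at its underside.
- soldier: Loose pewter toy soldier, 50 x 60 x 123 mm, a bystander. Origin at its underside.
- cone: Loose red plastic traffic cone with a white band, 70 x 70 x 96 mm, a bystander. Origin at its underside.
Not all that is in view belongs to the job. Of the things that look like the stopper, the middle-sized one is meant.

How it is judged:
By the outcome, as a careful person would: the job done as asked, in the order asked, and still so for the second after the job is handed in, with the robot touching nothing.
It also fails if it takes over 72 s, if anything falls off the work surface, if the arm or the gripper's body presses on something with over 40 N, if the wrist force passes 120 N, or if a joint passes its speed limit or range.

## Working session

There is one attempt and no reset: what is moved stays moved. The work goes in short steps, Python scripts to look and compute and a tool call to move; the robot and the scene stay as the last step left them, time stands still between calls to the robot, and variables do not carry over. Pictures are saved under pics/ and viewed, at most 10 in all, crops included, and the job is handed in when it is done.

Besides the shell and the picture viewer there is one more tool, called after "Emit:" as a command line: name --argument value ..., lists and objects as JSON in quotes. step_arm: Moves the arm, as the interface text tells. Scaled input: -1 to 1 covers 0.2 m each way for a shift and 90 degrees each way for a turn. Its arguments: {"type":"object","properties":{"increments":{"type":"array"}},"required":["increments"]}

```bash
ls; mkdir -p pics
python3 - <<'E'
from cell import env
import cv2,numpy as np
s=env.observe();print({k:np.round(v,3).tolist() for k,v in s.items()})
for c in ['scene','side','wrist']:
    im=env.camera(c);cv2.imwrite(f'pics/{c}0.png',im[:,:,::-1])
    k=env.get_calibration(c);print(c,{a:np.round(b,4).tolist() for a,b in k.items()})
    for t in ['dipper','dipper_tip','dipper_collar','dipper_grip','stand','stand_seat','pot','pot_rim','stopper','stopper_grip','dish','dish_rim','tractor','bee','soldier','cone']:
        print(t,[(np.round(np.array(d['at'])*[640,400],1).tolist(),round(d['conf'],2)) for d in env.mark_of(c,t)][:5])
E
```

```text
pics
{'clock': 0.0, 'joints': [-1.164, 0.384, 0.016, 1.371, -0.006, 1.388, -0.047], 'qvel': [0.0, 0.0, -0.001, -0.0, -0.0, -0.0, -0.0], 'effort': [0.0, -62.76, 0.844, -37.182, 0.016, 0.014, 0.0], 'tool_pos': [0.283, 0.557, 0.23], 'tcp_rot': [0.233, 0.973, -0.001, -0.0], 'ft_force': [0.372, 0.41, -0.031], 'torque': [-0.019, 0.013, 0.009], 'grasp_force': 0.0, 'opening': 0.085}
scene {'fov_y': 46.8883, 'cx': 324.2997, 'cy': 195.1403, 'view': [[0.5299, 0.848, 0.0025, -0.3057], [0.6774, -0.4215, -0.6029, -0.2859], [-0.5103, 0.3212, -0.7978, 1.4479], [0.0, 0.0, 0.0, 1.0]]}
dipper [([390.8, 139.4], 0.73)]
dipper_tip [([390.1, 139.4], 0.89), ([396.4, 157.6], 0.3)]
dipper_collar [([393.8, 120.5], 0.89), ([389.2, 213.6], 0.65)]
dipper_grip [([399.9, 103.2], 0.93), ([392.3, 141.2], 0.61)]
stand [([397.6, 157.6], 0.8)]
stand_seat [([393.8, 116.2], 0.68), ([238.0, 370.5], 0.47)]
pot []
pot_rim [([389.5, 215.4], 0.55)]
stopper [([296.4, 279.0], 0.97), ([248.9, 288.0], 0.9), ([328.5, 317.7], 0.72), ([397.8, 157.9], 0.29)]
stopper_grip [([296.3, 267.4], 0.92), ([325.3, 304.8], 0.89), ([249.8, 282.4]
[... 947 characters left out ...]
_grip [([373.8, 274.0], 0.67), ([366.5, 238.6], 0.63)]
dish [([336.3, 309.4], 0.74), ([333.8, 316.5], 0.59)]
dish_rim [([338.2, 312.3], 0.6)]
tractor [([275.5, 227.8], 0.72)]
bee [([285.9, 316.1], 0.62)]
soldier [([343.4, 153.6], 0.73)]
cone [([439.0, 296.1], 0.58), ([263.9, 168.3], 0.42)]
wrist {'fov_y': 65.2265, 'cx': 322.456, 'cy': 199.9462, 'tool_from_camera': [[-0.0006, -0.9559, -0.2937, 0.0753], [1.0, -0.0001, -0.0015, -0.0004], [0.0014, -0.2937, 0.9559, -0.1438], [0.0, 0.0, 0.0, 1.0]]}
dipper []
dipper_tip []
dipper_collar []
dipper_grip []
stand [([229.4, 342.8], 0.56)]
stand_seat []
pot []
pot_rim []
stopper []
stopper_grip []
dish []
dish_rim []
tractor []
bee []
soldier []
cone []
```

View pics/scene0.png

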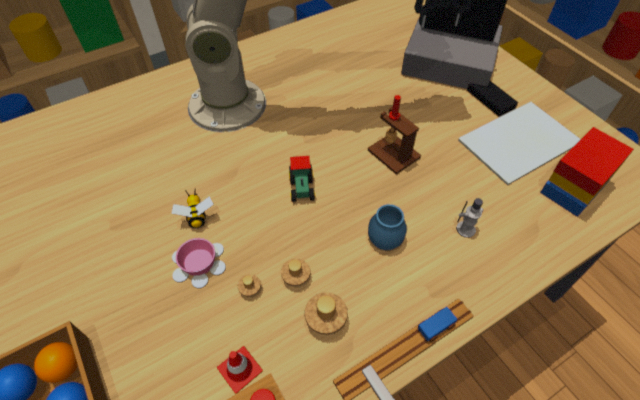

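View pics/side0.png

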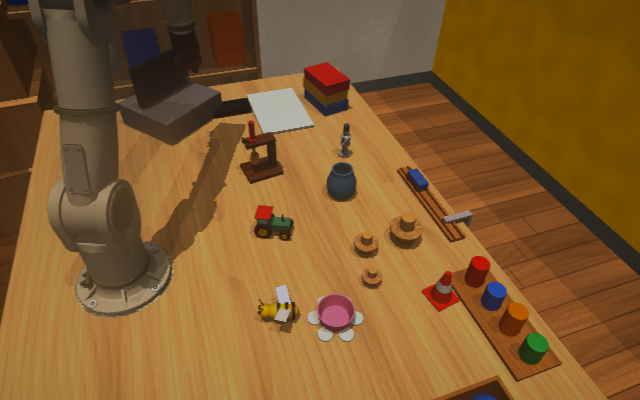

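The scene view shows the dipper and stand at about (397,130), the pot mouth at (390,213), the dish at (197,255), and stoppers at (249,286) small, (296,270) middle and (326,313) large. The side view shows the stand at (258,150), the pot mouth at (342,172), the dish at (336,310) and the middle stopper at (366,242). Next I'll triangulate.

```bash
cat > h.py <<'E'
import numpy as np,cv2
from cell import env
from scipy.spatial.transform import Rotation as R
def cam(c,s=None):
    k=env.get_calibration(c);f=200/np.tan(np.radians(k['fov_y']/2))
    K=np.array([[f,0,k['cx']],[0,f,k['cy']],[0,0,1]])
    if c=='wrist':
        T=np.eye(4);T[:3,:3]=R.from_quat(s['tcp_rot']).as_matrix();T[:3,3]=s['tool_pos']
        V=np.linalg.inv(T@np.array(k['tool_from_camera']))
    else: V=np.array(k['view'])
    return K,V
def proj(KV,P):
    K,V=KV;P=np.atleast_2d(P);q=(P@V[:3,:3].T+V[:3,3])@K.T;return q[:,:2]/q[:,2:]
def onz(KV,px,z):
    K,V=KV;C=-V[:3,:3].T@V[:3,3];d=V[:3,:3].T@np.linalg.solve(K,[px[0],px[1],1]);return C+d*(z-C[2])/d[2]
def shot(c,name=None):
    s=env.observe();im=env.camera(c)
    if name: cv2.imwrite(f'pics/{name}.png',im[:,:,::-1])
    return im,cam(c,s)
def marks(c,t): return [(np.array(d['at'])*[640,400],d['conf']) for d in env.mark_of(c,t)]
def near(c,KV,t,z,guess,tol=.06):
    "mark of t, on height z, nearest a guessed xy"
    L=[(onz(KV,p,z)[:2],cf) for p,cf in marks(c,t)]
    L=[l for l in L if np.linalg.norm(l[0]-guess)<tol]
    return min(L,key=lambda l:np.linalg.norm(l[0]-guess)) if L else None
E
python3 - <<'E'
from h import *
A,B=cam('scene'),cam('side')
for n,z,a,b in [('dip_tip',.04,(390.1,139.4),(255.6,163)),('collar',.13,(393.8,120.5),(250,141.8)),('grip',.172,(398.5,103.2),(251.9,127.2)),('seat',.13,(393.8,116.2),(253.2,141.4)),('stand',0,(397.6,157.6),(261.6,171.3)),('rim',.1,(389.5,213),(343.3,171.8)),('stop',0,(296.4,279),(363.9,246.4)),('stopgrip',.05,(296.3,267.4),(366.5,238.6)),('small',0,(248.9,288),(371.5,280.4)),('big',0,(328.5,317.7),(403.2,237.3)),('dish',0,(202,262.6),(336.3,312)),('dishrim',.04,(197,252),(338.2,309)),('tractor',0,(301,188.6),(275.5,227.8)),('bee',0,(197.3,217.3),(285.9,316.1)),('soldier',0,(462,230),(343.4,153.6)),('cone',0,(241,367),(439,296))]:
    M=lambda KV:KV[0]@KV[1][:3]
    X=cv2.triangulatePoints(M(A),M(B),np.array(a,float),np.array(b,float));X=(X[:3]/X[3]).ravel()
    print(n,np.round(X,3),'at z',z,np.round(onz(A,a,z)[:2],3),np.round(onz(B,b,z)[:2],3))
E
```

```text
dip_tip [0.425 0.312 0.042] at z 0.04 [0.422 0.316] [0.426 0.311]
collar [0.419 0.321 0.115] at z 0.13 [0.436 0.304] [0.415 0.309]
grip [0.427 0.319 0.176] at z 0.172 [0.423 0.323] [0.428 0.325]
seat [0.425 0.312 0.13 ] at z 0.13 [0.423 0.314] [0.425 0.308]
stand [ 0.448  0.332 -0.019] at z 0 [0.462 0.318] [0.444 0.311]
rim [0.657 0.126 0.096] at z 0.1 [0.654 0.131] [0.656 0.112]
stop [ 0.639 -0.113  0.004] at z 0 [ 0.64  -0.117] [ 0.638 -0.105]
stopgrip [ 0.637 -0.114  0.045] at z 0.05 [ 0.638 -0.113] [ 0.635 -0.12 ]
small [ 0.607 -0.223  0.008] at z 0 [ 0.602 -0.222] [ 0.61  -0.219]
big [ 0.761 -0.105 -0.002] at z 0 [ 0.76  -0.104] [ 0.761 -0.109]
dish [ 0.486 -0.286  0.009] at z 0 [ 0.482 -0.288] [ 0.488 -0.279]
dishrim [ 0.481 -0.292  0.044] at z 0.04 [ 0.475 -0.288] [ 0.484 -0.296]
tractor [0.419 0.027 0.013] at z 0 [0.413 0.028] [0.42  0.044]
bee [ 0.363 -0.25   0.009] at z 0 [ 0.353 -0.246] [ 0.367 -0.25 ]
soldier [0.742 0.308 0.003] at z 0 [0.743 0.307] [0.744 0.317]
cone [ 0.755 -0.317 -0.002] at z 0 [ 0.754 -0.316] [ 0.754 -0.319]
```

Emit:
step_arm --increments '[[[-0.146, -0.099, -0.025, 0, 0, 0, -1], [-0.146, -0.099, -0.025, 0, 0, 0, -1], [-0.146, -0.099, -0.025, 0, 0, 0, -1], [-0.146, -0.099, -0.025, 0, 0, 0, -1], [-0.146, -0.099, -0.025, 0, 0, 0, -1], [-0.146, -0.099, -0.025, 0, 0, 0, -1], [-0.146, -0.099, -0.025, 0, 0, 0, -1], [-0.146, -0.099, -0.025, 0, 0, 0, -1], [0, 0, 0, 0, 0, 0, -1], [0, 0, 0, 0, 0, 0, -1]]]'

```text
clock: 3.8
tool_pos: [0.4191, 0.3109, 0.2713]
tcp_rot: [0.233, 0.973, 0.0, -0.0]
ft_force: [-0.6, 0.9, -0.0]
opening: 0.0851
grasp_force: 0.0
```

Run:
```python
from h import *
im,KV=shot('wrist','w1')
s=env.observe();print(s['tool_pos'],s['tcp_rot'],s['joints'])
for t,z in [('dipper_collar',.13),('dipper_grip',.172),('dipper_tip',.04),('stand',0),('stand_seat',.13)]:
    print(t,[(p.round(1),cf,onz(KV,p,z)[:2].round(4)) for p,cf in marks('wrist',t)])
```

```text
[0.4187534  0.31130188 0.27113182] [ 2.31939069e-01  9.72730276e-01  6.32144023e-05 -2.74094360e-04] [-0.84572323  0.14051105  0.16444366  1.59057533 -0.02373682  1.41265444
  0.42352768]
dipper_collar [(array([328.3, 192. ]), 0.73, array([0.4252, 0.3132])), (array([157.8, 388.7]), 0.44, array([0.5487, 0.0278])), (array([147.7, 246.8]), 0.37, array([0.3943, 0.1265]))]
dipper_grip [(array([327.9, 206.9]), 0.72, array([0.4255, 0.3118]))]
dipper_tip [(array([328.5, 169. ]), 0.61, array([0.4224, 0.3165]))]
stand [(array([338.1, 183.7]), 0.91, array([0.4541, 0.3161]))]
stand_seat [(array([326.1, 191.9]), 0.65, array([0.4241, 0.3113])), (array([151.4, 389.7]), 0.3, array([0.5465, 0.0203]))]
```

View pics/w1.png

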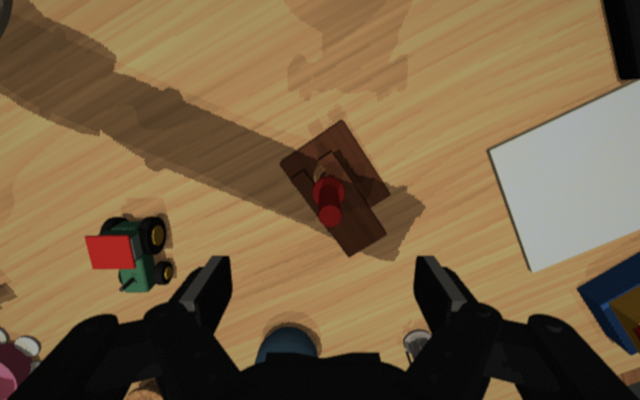

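The wrist view shows the stand at (335,185), with its open end up-left at (315,155), the plate's post end at about (368,245), and the dipper handle at (328,205). I'll fit the stand pose by silhouette.

```bash
cat >> h.py <<'E'
def box(x0,x1,y0,y1,z0,z1): return np.array([[x,y,z] for x in(x0,x1) for y in(y0,y1) for z in(z0,z1)])
STAND=[box(-.07,.05,-.05,.05,0,.014),box(.02,.04,-.01,.01,0,.13),box(-.018,.04,-.023,.023,.118,.13),box(-.06,-.018,-.023,-.008,.118,.13),box(-.06,-.018,.008,.023,.118,.13),box(-.06,-.053,-.023,-.008,.118,.135),box(-.06,-.053,.008,.023,.118,.135)]
def cyl(z,r,n=40): 
    a=np.linspace(0,2*np.pi,n);return np.c_[r*np.cos(a),r*np.sin(a),0*a+z]
DIP=[np.r_[cyl(.04,.016),cyl(.08,.016)],np.r_[cyl(.08,.005),cyl(.13,.005)],np.r_[cyl(.13,.015),cyl(.138,.015)],np.r_[cyl(.138,.009),cyl(.2,.009)]]
def sil(KV,parts,p):
    c,s=np.cos(p[2]),np.sin(p[2]);Rz=np.array([[c,-s,0],[s,c,0],[0,0,1]]);m=np.zeros((400,640),np.uint8)
    for P in parts:
        h=cv2.convexHull((proj(KV,P@Rz.T+[p[0],p[1],0])*16).round().astype(np.int32));cv2.fillConvexPoly(m,h,1,shift=4)
    return m>0
E
python3 - <<'E'
from h import *
from scipy.optimize import minimize
M=[]
for c in ['wrist','scene','side']:
    im,KV=shot(c)
    for t in('stand','dipper'):
        d=env.cut_out(c,t)
        print(c,t,[(x['conf'],int(x['pixels'].sum()),np.round(np.array(x['rect'])*[640,400,640,400])) for x in d])
        if d: M.append((KV,t,d[0]['pixels']))
def cost(p):
    e=0
    for KV,t,m in M:
        if t!='stand':continue
        a=sil(KV,STAND,p);dm=np.zeros_like(m)
        for KV2,t2,m2 in M:
            if t2=='dipper' and KV2 is KV: dm=m2
        e+=((a^m)&~dm).sum()/m.sum()
    return e
best=min(((cost([.45,.31,y]),y) for y in np.arange(-3.1,3.1,.1)))
print(best)
for y0 in (best[1],best[1]+.15):
    r=minimize(cost,[.45,.31,y0],method='Nelder-Mead',options=dict(initial_simplex=np.array([[.45,.31,y0],[.46,.31,y0],[.45,.32,y0],[.45,.31,y0+.15]])))
    print(r.fun,r.x, 'seat',r.x[:2]-.03*np.array([np.cos(r.x[2]),np.sin(r.x[2])]))
for KV,t,m in M:
    if t=='dipper':
        f=lambda p:(sil(KV,DIP,[p[0],p[1],0])&m).sum()/(sil(KV,DIP,[p[0],p[1],0])|m).sum()
        r=minimize(lambda p:-f(p),[.425,.3125],method='Nelder-Mead',options=dict(initial_simplex=[[.425,.3125],[.43,.3125],[.425,.318]]));print('dip',r.x,r.fun)
E
```

```text
wrist stand [(0.67, 6752, array([280., 121., 393., 257.]))]
wrist dipper [(0.63, 1437, array([312., 165., 345., 225.]))]
scene stand [(0.84, 1589, array([369., 115., 421., 177.])), (0.71, 1917, array([174., 239., 227., 286.])), (0.38, 980, array([288., 155., 313., 202.]))]
scene dipper [(0.68, 352, array([383.,  95., 403., 146.])), (0.66, 1944, array([170., 238., 225., 289.])), (0.33, 604, array([456., 199., 481., 240.]))]
side stand [(0.95, 1131, array([240., 134., 284., 187.]))]
side dipper [(0.56, 859, array([327., 162., 357., 199.])), (0.5, 272, array([249., 124., 260., 166.]))]
(np.float64(0.908403653675881), np.float64(2.6645352591003757e-15))
0.45140457028979675 [0.45464961 0.31800666 0.10032209] seat [0.42480045 0.31500204]
0.441009260972879 [0.45415061 0.31825579 0.11233035] seat [0.42433968 0.31489297]
dip [0.42298525 0.31395103] -0.7843459222769568
dip [0.42297533 0.31631383] -0.7207392197125256
dip [0.425  0.3125] -0.0
```

Emit:
step_arm --increments '[[[0, 0, 0, 0, 0, -0.0745, -1], [0, 0, 0, 0, 0, -0.0745, -1], [0, 0, 0, 0, 0, -0.0745, -1], [0, 0, 0, 0, 0, -0.0745, -1], [-0.012, 0.009, 0.118, 0, 0, 0, -1], [-0.0115, 0.0095, 0.118, 0, 0, 0, -1], [0, 0, 0.118, 0, 0, 0, -1], [0, 0, 0.118, 0, 0, 0, -1], [0, 0, 0.118, 0, 0, 0, -1], [0, 0, 0, 0, 0, 0, -1]]]'

```text
clock: 5.8
tool_pos: [0.4232, 0.3132, 0.1516]
tcp_rot: [0.001, 1.0, -0.001, -0.001]
ft_force: [0.1, -0.3, 0.1]
opening: 0.0858
grasp_force: 0.0
```

Emit:
step_arm --increments '[[[0, 0, 0, 0, 0, 0, 1], [0, 0, 0, 0, 0, 0, 1], [0, 0, 0, 0, 0, 0, 1], [0, 0, 0, 0, 0, 0, 1], [0, 0, 0, 0, 0, 0, 1], [0, 0, 0, 0, 0, 0, 1], [0, 0, 0, 0, 0, 0, 1], [0, 0, 0, 0, 0, 0, 1], [0, 0, 0, 0, 0, 0, 1], [0, 0, 0, 0, 0, 0, 1]]]'

```text
clock: 7.05
tool_pos: [0.4245, 0.3142, 0.1539]
tcp_rot: [0.001, 1.0, 0.0, 0.0]
ft_force: [-1.2, -0.1, 5.7]
opening: 0.0164
grasp_force: 58.4
```

Run:
```python
from h import *
s=env.observe();print({k:np.round(v,4).tolist() for k,v in s.items()})
im,KV=shot('wrist');im2,_=shot('side')
im3,_=shot('scene')
o=np.hstack([cv2.resize(im2[90:210,190:350],(0,0),fx=2.5,fy=2.5),cv2.resize(im3[80:200,320:480],(0,0),fx=2.5,fy=2.5)])
cv2.imwrite('pics/g1.png',o[:,:,::-1])
```

```text
{'clock': 7.05, 'joints': [-0.8085, 0.2266, 0.1288, 1.7539, -0.0316, 1.1621, 0.8987], 'qvel': [0.002, -0.0002, -0.0001, -0.0006, 0.0004, 0.0012, -0.0002], 'effort': [0.0431, -46.7158, 1.4131, -32.9257, 0.0463, -0.406, 0.0008], 'tool_pos': [0.4245, 0.3142, 0.1539], 'tcp_rot': [0.0008, 1.0, 0.0004, 0.0003], 'ft_force': [-1.1729, -0.1252, 5.7454], 'torque': [-0.1271, 0.1896, 0.0004], 'grasp_force': 58.3646, 'opening': 0.0164}
```

View pics/g1.png

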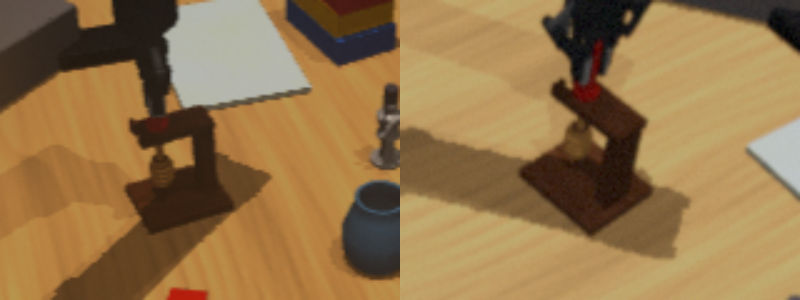

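The fingers hold the red handle and the dipper is still in the fork. Next I lift 14 mm and slide out.

Emit:
step_arm --increments '[[[0, 0, -0.035, 0, 0, 0, 1], [0, 0, -0.035, 0, 0, 0, 1], [0, 0, 0, 0, 0, 0, 1], [0, 0, 0, 0, 0, 0, 1], [0.075, -0.008, 0, 0, 0, 0, 1], [0.075, -0.008, 0, 0, 0, 0, 1], [0.075, -0.008, 0, 0, 0, 0, 1], [0.075, -0.008, 0, 0, 0, 0, 1], [0.075, -0.008, 0, 0, 0, 0, 1], [0, 0, 0, 0, 0, 0, 1]]]'

```text
clock: 8.45
tool_pos: [0.348, 0.3063, 0.1675]
tcp_rot: [0.0, 1.0, 0.0, -0.0]
ft_force: [-0.0, 0.1, -1.1]
opening: 0.0165
grasp_force: 58.5
```

Run:
```python
from h import *
s=env.observe();print(s['tool_pos'],s['ft_force'],s['opening'])
im2,_=shot('side')
im3,_=shot('scene')
o=np.hstack([cv2.resize(im2[90:210,190:350],(0,0),fx=2.5,fy=2.5),cv2.resize(im3[80:200,320:480],(0,0),fx=2.5,fy=2.5)])
cv2.imwrite('pics/g2.png',o[:,:,::-1])
for c in('side','scene'):
    for t,z in(('dipper_tip',.054),('dipper_collar',.144)): print(c,t,[(cf,onz(cam(c),p,z).round(3)) for p,cf in marks(c,t)][:2])
```

```text
[0.34800358 0.30630221 0.16746001] [-0.04929839  0.05380225 -1.05305591] 0.016511262952336715
side dipper_tip [(0.65, array([0.347, 0.294, 0.054]))]
side dipper_collar [(0.71, array([0.344, 0.31 , 0.144])), (0.28, array([0.337, 0.193, 0.144]))]
scene dipper_tip [(0.62, array([0.343, 0.306, 0.054]))]
scene dipper_collar [(0.64, array([0.361, 0.298, 0.144]))]
```

View pics/g2.png

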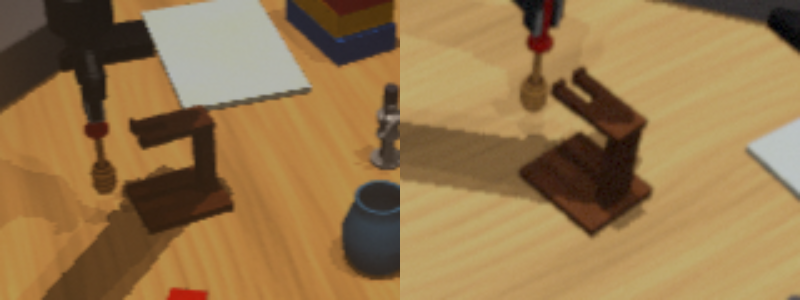

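The dipper is free of the fork. I'll fit the pot, dish and stopper from the two fixed cameras.

```bash
cat >> h.py <<'E'
from scipy.optimize import minimize
POT=[np.r_[cyl(0,.03),cyl(.02,.042),cyl(.045,.047),cyl(.07,.042),cyl(.088,.033),cyl(.1,.033)]]
DISH=[np.r_[cyl(.003,.035),cyl(.04,.046)]]
STOP=[np.r_[cyl(0,.019),cyl(.026,.0255)],np.r_[cyl(.026,.034),cyl(.034,.034)],np.r_[cyl(.034,.015),cyl(.064,.015)]]
def fit(KV,parts,m,g,z=0):
    P=[q+[0,0,z] for q in parts]
    f=lambda p:1-(lambda a:(a&m).sum()/(a|m).sum())(sil(KV,P,[p[0],p[1],0]))
    g=np.array(g,float);r=minimize(f,g,method='Nelder-Mead',options=dict(initial_simplex=[g,g+[.01,0],g+[0,.01]]));return r.x.round(4),round(1-r.fun,3)
def mask(c,t,px):
    L=[d['pixels'] for d in env.cut_out(c,t) if d['pixels'][max(0,int(px[1])-6):int(px[1])+7,int(px[0])-6:int(px[0])+7].any()]
    return L[0] if L else None
def pink(im):
    h=cv2.cvtColor(im,cv2.COLOR_RGB2HSV);m=((h[...,0]>155)&(h[...,0]<176)&(h[...,1]>80)).astype(np.uint8)
    n,l,st,_=cv2.connectedComponentsWithStats(m);return l==1+st[1:,4].argmax()
E
python3 - <<'E'
from h import *
for c in('scene','side'):
    im,KV=shot(c)
    m=pink(im);print(c,'dish',m.sum(),fit(KV,DISH,m,[.48,-.29]))
    for t,P,g in(('pot',POT,(.655,.122)),('stopper',STOP,(.638,-.114))):
        m=mask(c,t,proj(KV,[*g,.03])[0])
        if m is not None: print(c,t,m.sum(),fit(KV,P,m,g))
E
```

```text
scene dish 630 (array([ 0.4805, -0.2963]), np.float64(0.518))
scene pot 1387 (array([0.6618, 0.1253]), np.float64(0.955))
scene stopper 628 (array([ 0.636 , -0.1161]), np.float64(0.895))
side dish 595 (array([ 0.4777, -0.2927]), np.float64(0.514))
side pot 875 (array([0.6587, 0.1261]), np.float64(0.956))
side stopper 436 (array([ 0.6373, -0.1153]), np.float64(0.922))
```

Emit:
step_arm --increments '[[[0, 0, -0.2, 0, 0, 0, 1], [0, 0, -0.25, 0, 0, 0, 1], [0, 0, -0.2, 0, 0, 0, 1], [-0.05, -0.15, 0, 0, 0, 0, 1], [-0.12, -0.2, 0, 0, 0, 0, 1], [-0.15, -0.2, 0, 0, 0, 0, 1], [-0.2, -0.15, 0, 0, 0, 0, 1], [-0.2, 0, 0, 0, 0, 0, 1], [-0.15, 0, 0, 0, 0, 0, 1], [0, 0, 0, 0, 0, 0, 1]]]'

```text
clock: 10.3
tool_pos: [0.5242, 0.1652, 0.2962]
tcp_rot: [0.002, 1.0, -0.001, -0.0]
ft_force: [-0.3, -0.4, -0.6]
opening: 0.0165
grasp_force: 58.7
```

Emit:
step_arm --increments '[[[-0.1, -0.03, 0, 0, 0, 0, 1], [-0.15, -0.05, 0, 0, 0, 0, 1], [-0.15, -0.05, 0, 0, 0, 0, 1], [-0.15, -0.04, 0.05, 0, 0, 0, 1], [-0.1, -0.0275, 0.05, 0, 0, 0, 1], [-0.03, 0, 0.05, 0, 0, 0, 1], [0, 0, 0, 0, 0, 0, 1], [0, 0, 0, 0, 0, 0, 1], [0, 0, 0, 0, 0, 0, 1], [0, 0, 0, 0, 0, 0, 1]]]'

```text
clock: 11.55
tool_pos: [0.6588, 0.1264, 0.268]
tcp_rot: [0.001, 1.0, 0.0, 0.0]
ft_force: [0.0, 0.9, -0.8]
opening: 0.0167
grasp_force: 58.7
```

Run:
```python
from h import *
s=env.observe();T=s['tool_pos'];print(T,s['ft_force'],s['opening'])
for c in('scene','side','wrist'):
    im,KV=shot(c,c+'3')
    for t,z in(('dipper_tip',T[2]-.114),('dipper_collar',T[2]-.024),('pot_rim',.1)):
        print(c,t,near(c,KV,t,z,T[:2]))
    for t,P,z in(('pot',POT,0),('dipper',DIP,T[2]-.154)):
        m=mask(c,t,proj(KV,[.66,.1257,.05 if t=='pot' else T[2]-.1])[0])
        if m is not None: print(c,t,m.sum(),fit(KV,P,m,[.66,.1257],z))
```

```text
[0.65876051 0.12640658 0.2680008 ] [ 0.03039366  0.9116199  -0.76474034] 0.01674460181939127
scene dipper_tip (array([0.65463782, 0.13128464]), 0.97)
scene dipper_collar (array([0.66360447, 0.12634601]), 0.91)
scene pot_rim (array([0.65654943, 0.12847421]), 0.66)
scene pot 1387 (array([0.6618, 0.1253]), np.float64(0.97))
scene dipper 366 (array([0.6601, 0.1248]), np.float64(0.515))
side dipper_tip (array([0.64520112, 0.1059425 ]), 0.72)
side dipper_collar (array([0.65236157, 0.13842152]), 0.7)
side pot_rim (array([0.66104528, 0.13355921]), 0.67)
side dipper 260 (array([0.6566, 0.1245]), np.float64(0.574))
wrist dipper_tip (array([0.65708201, 0.12452107]), 0.88)
wrist dipper_collar (array([0.66021497, 0.12661689]), 0.91)
wrist pot_rim (array([0.65456442, 0.12659724]), 0.92)
wrist pot 4019 (array([0.657 , 0.1279]), np.float64(0.781))
wrist dipper 5953 (array([0.657 , 0.1255]), np.float64(0.866))
```

View pics/wrist3.png

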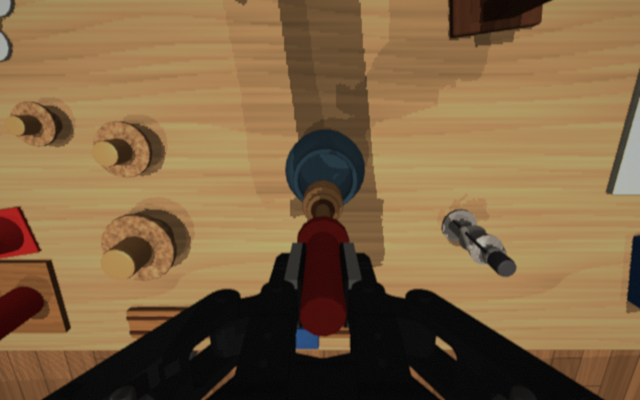

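The dipper head is centred over the pot mouth: the pot is at (325,170) and the head at (322,200). Next I dip.

Emit:
step_arm --increments '[[[0, 0.002, 0.1, 0, 0, 0, 1], [0, 0, 0.12, 0, 0, 0, 1], [0, 0, 0.12, 0, 0, 0, 1], [0, 0, 0.12, 0, 0, 0, 1], [0, 0, 0.1, 0, 0, 0, 1], [0, 0, 0.05, 0, 0, 0, 1], [0, 0, 0, 0, 0, 0, 1], [0, 0, 0, 0, 0, 0, 1], [0, 0, 0, 0, 0, 0, 1], [0, 0, 0, 0, 0, 0, 1]]]'

```text
clock: 13.7
tool_pos: [0.6592, 0.1266, 0.1459]
tcp_rot: [0.001, 1.0, 0.0, 0.0]
ft_force: [-0.1, -0.4, -0.9]
opening: 0.0163
grasp_force: 58.7
```

Run:
```python
from h import *
im2,_=shot('side')
im3,_=shot('scene')
o=np.hstack([cv2.resize(im2[90:250,250:450],(0,0),fx=2,fy=2),cv2.resize(im3[130:290,290:490],(0,0),fx=2,fy=2)])
cv2.imwrite('pics/p1.png',o[:,:,::-1])
```

```text
(no output)
```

View pics/p1.png

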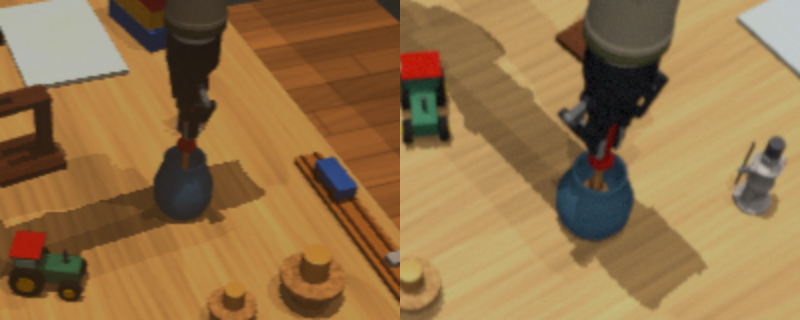

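The head is in the pot with no contact force: the collar is just above the rim at (185,145) left and (602,160) right. Next I raise it and go to the dish.

Emit:
step_arm --increments '[[[0, 0, -0.12, 0, 0, 0, 1], [0, 0, -0.2, 0, 0, 0, 1], [0, 0, -0.2, 0, 0, 0, 1], [0, 0, -0.13, 0, 0, 0, 1], [0.0895, -0.209, 0, 0, 0, 0, 1], [0.0895, -0.209, 0, 0, 0, 0, 1], [0.0895, -0.209, 0, 0, 0, 0, 1], [0.0895, -0.209, 0, 0, 0, 0, 1], [0.0895, -0.209, 0, 0, 0, 0, 1], [0.0895, -0.209, 0, 0, 0, 0, 1]]]'

```text
clock: 15.05
tool_pos: [0.5503, -0.1254, 0.2756]
tcp_rot: [0.001, 1.0, 0.0, 0.0]
ft_force: [-0.8, -0.9, -1.0]
opening: 0.0167
grasp_force: 58.7
```

Emit:
step_arm --increments '[[[0.0895, -0.209, 0, 0, 0, 0, 1], [0.0895, -0.209, 0, 0, 0, 0, 1], [0.0895, -0.209, 0, 0, 0, 0, 1], [0.0895, -0.15, 0, 0, 0, 0, 1], [0, 0, 0, 0, 0, 0, 1], [0, 0, 0, 0, 0, 0, 1], [0, 0, 0, 0, 0, 0, 1], [0, 0, 0, 0, 0, 0, 1], [0, 0, 0, 0, 0, 0, 1], [0, 0, 0, 0, 0, 0, 1]]]'

```text
clock: 16.3
tool_pos: [0.4793, -0.2792, 0.2753]
tcp_rot: [0.001, 1.0, 0.0, -0.0]
ft_force: [0.1, 0.8, -0.8]
opening: 0.0167
grasp_force: 58.7
```

Run:
```python
from h import *
s=env.observe();T=s['tool_pos'];print(T,s['ft_force'],s['opening'],s['joints'])
for c in('scene','side','wrist'):
    im,KV=shot(c,c+'4')
    for t,z in(('dipper_tip',T[2]-.114),('dipper_collar',T[2]-.024),('dish_rim',.04),('dish',0),('pot_rim',.1)):
        print(c,t,near(c,KV,t,z,[.66,.127] if 'pot' in t else [.48,-.29]))
    m=mask(c,'dish',proj(KV,[.48,-.29,.02])[0])
    if m is not None: print(c,m.sum(),fit(KV,[np.r_[cyl(0,.069),cyl(.006,.069)],DISH[0]],m,[.48,-.29]))
    m=mask(c,'pot',proj(KV,[.66,.127,.05])[0])
    if m is not None and c!='wrist': print(c,'pot',fit(KV,POT,m,[.66,.127]))
```

```text
[ 0.47930228 -0.27921575  0.27528976] [ 0.11753262  0.79065343 -0.82446296] 0.01673126255157048 [-0.00750284  0.23072278  0.5822448   1.51383573 -0.12721094  1.4351947
  2.14921284]
scene dipper_tip (array([ 0.4766188 , -0.28316231]), 0.61)
scene dipper_collar (array([ 0.4869167 , -0.28200475]), 0.9)
scene dish_rim (array([ 0.48434542, -0.29351338]), 0.57)
scene dish (array([ 0.47295375, -0.29136576]), 0.96)
scene pot_rim (array([0.65419496, 0.12726562]), 0.74)
scene 1875 (array([ 0.4766, -0.2943]), np.float64(0.768))
scene pot (array([0.6619, 0.1246]), np.float64(0.963))
side dipper_tip (array([ 0.47284603, -0.28386532]), 0.68)
side dipper_collar (array([ 0.47263755, -0.27297033]), 0.68)
side dish_rim (array([ 0.47990164, -0.29466168]), 0.65)
side dish (array([ 0.4767784 , -0.29155721]), 0.59)
side pot_rim None
side 1787 (array([ 0.4814, -0.2914]), np.float64(0.757))
wrist dipper_tip (array([ 0.47551073, -0.28148361]), 0.73)
wrist dipper_collar (array([ 0.47842014, -0.27930125]), 0.57)
wrist dish_rim (array([ 0.47911925, -0.29644087]), 0.57)
wrist dish (array([ 0.47885016, -0.29444749]), 0.58)
wrist pot_rim None
wrist 5675 (array([ 0.4781, -0.2951]), np.float64(0.669))
```

View pics/wrist4.png

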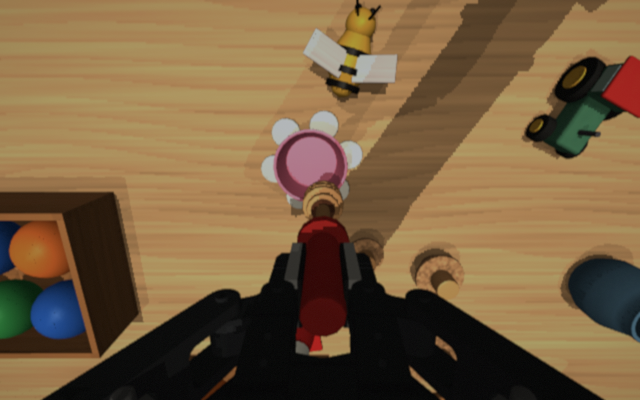

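The dish mouth is at (312,163) in the wrist view, and the fits agree on (0.479, -0.294). Next I shift 15 mm and lower.

Emit:
step_arm --increments '[[[0, -0.04, 0.05, 0, 0, 0, 1], [0, -0.0325, 0.1, 0, 0, 0, 1], [0, 0, 0.13, 0, 0, 0, 1], [0, 0, 0.13, 0, 0, 0, 1], [0, 0, 0.13, 0, 0, 0, 1], [0, 0, 0.1, 0, 0, 0, 1], [0, 0, 0.06, 0, 0, 0, 1], [0, 0, 0.03, 0, 0, 0, 1], [0, 0, 0, 0, 0, 0, 1], [0, 0, 0, 0, 0, 0, 1]]]'

```text
clock: 18.75
tool_pos: [0.4796, -0.2942, 0.13]
tcp_rot: [0.001, 1.0, -0.0, 0.001]
ft_force: [0.5, -0.6, -0.8]
opening: 0.0165
grasp_force: 58.7
```

Run:
```python
from h import *
s=env.observe();print(s['tool_pos'],s['ft_force'])
im2,_=shot('side')
im3,_=shot('scene')
o=np.hstack([cv2.resize(im2[210:370,230:430],(0,0),fx=2,fy=2),cv2.resize(im3[160:320,100:300],(0,0),fx=2,fy=2)])
cv2.imwrite('pics/d1.png',o[:,:,::-1])
```

```text
[ 0.4795995  -0.29419865  0.1300439 ] [ 0.51486406 -0.60152996 -0.75119487]
```

View pics/d1.png

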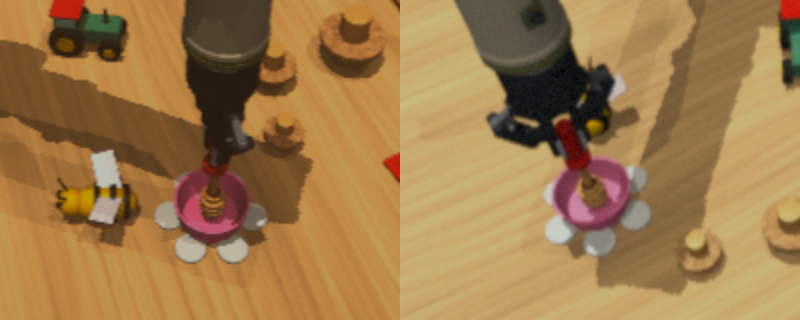

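The ribbed head is inside the dish near its floor, at (210,205) left and (592,192) right, with no contact. Next I return to the stand in an arc.

Emit:
step_arm --increments '[[[0, 0, -0.12, 0, 0, 0, 1], [0, 0, -0.2, 0, 0, 0, 1], [0, 0, -0.2, 0, 0, 0, 1], [0, 0, -0.2, 0, 0, 0, 1], [0, 0, -0.11, 0, 0, 0, 1], [-0.058, 0.2, 0, 0, 0, 0, 1], [-0.058, 0.25, 0, 0, 0, 0, 1], [-0.058, 0.25, 0, 0, 0, 0, 1], [-0.058, 0.25, 0, 0, 0, 0, 1], [-0.058, 0.25, 0, 0, 0, 0, 1]]]'

```text
clock: 20.1
tool_pos: [0.5378, -0.0524, 0.296]
tcp_rot: [0.001, 1.0, 0.0, 0.001]
ft_force: [-0.4, 0.2, -0.5]
opening: 0.0168
grasp_force: 58.7
```

Emit:
step_arm --increments '[[[-0.058, 0.27, 0, 0, 0, 0, 1], [0.1, 0.2, 0, 0, 0, 0, 1], [0.1, 0.2, 0, 0, 0, 0, 1], [0.1, 0.2, 0, 0, 0, 0, 1], [0.1, 0.2, 0, 0, 0, 0, 1], [0.1, 0.2, 0, 0, 0, 0, 1], [0.126, 0.1325, 0, 0, 0, 0, 1], [0.126, 0.1325, 0, 0, 0, 0, 1], [0.126, 0.1325, 0, 0, 0, 0, 1], [0.126, 0.1325, 0, 0, 0, 0, 1]]]'

```text
clock: 21.35
tool_pos: [0.3482, 0.3071, 0.2959]
tcp_rot: [0.001, 1.0, 0.0, 0.0]
ft_force: [-0.2, -0.1, -0.3]
opening: 0.0165
grasp_force: 58.8
```

Run:
```python
from h import *
s=env.observe();T=s['tool_pos'];print(s['clock'],T,s['tcp_rot'],s['ft_force'],s['opening'],s['joints'])
M=[]
for c in('scene','side'):
    im,KV=shot(c)
    d=[x for x in env.cut_out(c,'stand') if x['pixels'][110:190].sum()>500]
    print([(x['conf'],int(x['pixels'].sum())) for x in d])
    if d:M.append((KV,d[0]['pixels']))
    for t,z in(('stand_seat',.13),): print(c,t,near(c,KV,t,z,[.424,.314]))
    for t,P,g in(('pot',POT,(.659,.127)),('stopper',STOP,(.637,-.115))):
        m=mask(c,t,proj(KV,[*g,.03])[0])
        if m is not None: print(c,t,m.sum(),fit(KV,P,m,g))
def cost(p): return sum((sil(K,STAND,p)^m).sum()/m.sum() for K,m in M)
g=np.array([.4545,.318,.106])
r=minimize(cost,g,method='Nelder-Mead',options=dict(initial_simplex=[g,g+[.01,0,0],g+[0,.01,0],g+[0,0,.15]]))
print(r.fun,r.x,'seat',r.x[:2]-.03*np.array([np.cos(r.x[2]),np.sin(r.x[2])]))
```

```text
21.35 [0.34822575 0.30707222 0.2958742 ] [9.54109913e-04 9.99999379e-01 4.16892996e-04 3.97777933e-04] [-0.19597601 -0.06954682 -0.31803395] 0.016490610782436663 [-8.42537053e-01  7.80190722e-03  5.16217415e-02  1.67636991e+00
 -4.24922871e-04  1.45627897e+00  7.78019306e-01]
[(0.65, 1812)]
scene stand_seat (array([0.42421073, 0.3202759 ]), 0.77)
scene pot 1331 (array([0.662 , 0.1251]), np.float64(0.942))
scene stopper 636 (array([ 0.6361, -0.1152]), np.float64(0.909))
[(0.82, 1198)]
side stand_seat (array([0.4358892 , 0.31970471]), 0.66)
side pot 920 (array([0.6593, 0.1251]), np.float64(0.967))
side stopper 425 (array([ 0.6371, -0.1149]), np.float64(0.897))
0.30705240890815083 [0.45495531 0.31930551 0.09328621] seat [0.42508575 0.31651098]
```

Emit:
step_arm --increments '[[[0, -0.004, 0.1, 0, 0, 0, 1], [0, 0, 0.14, 0, 0, 0, 1], [0, 0, 0.15, 0, 0, 0, 1], [0, 0, 0.15, 0, 0, 0, 1], [0, 0, 0.102, 0, 0, 0, 1], [0, 0, 0, 0, 0, 0, 1], [0, 0, 0, 0, 0, 0, 1], [-0.06, 0.006, 0, 0, 0, 0, 1], [-0.06, 0.006, 0, 0, 0, 0, 1], [0, 0, 0, 0, 0, 0, 1]]]'

```text
clock: 23.1
tool_pos: [0.3744, 0.3078, 0.1671]
tcp_rot: [0.002, 1.0, 0.0, 0.0]
ft_force: [1.6, -0.2, -0.9]
opening: 0.017
grasp_force: 58.8
```

Run:
```python
from h import *
im2,_=shot('side');im3,_=shot('scene')
o=np.hstack([cv2.resize(im2[100:200,200:320],(0,0),fx=3.3,fy=3.3),cv2.resize(im3[80:180,350:470],(0,0),fx=3.3,fy=3.3)])
cv2.imwrite('pics/s1.png',o[:,:,::-1]);print(o.shape)
```

```text
(330, 792, 3)
```

View pics/s1.png

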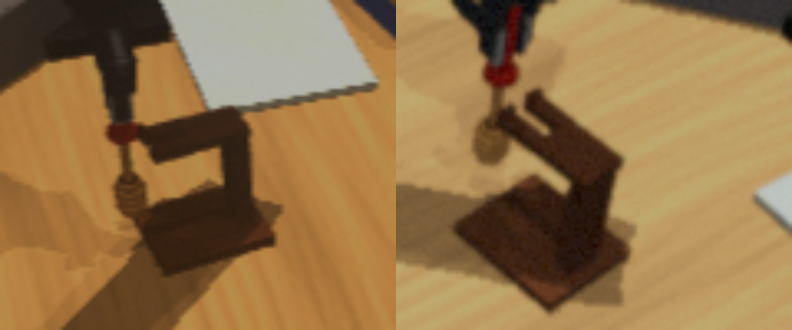

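Collar is above the lips and lined up with the slot, at (122,132) left and (500,72) right. Next I slide in.

Emit:
step_arm --increments '[[[-0.04, 0.005, 0, 0, 0, 0, 1], [-0.05, 0.006, 0, 0, 0, 0, 1], [-0.05, 0.006, 0, 0, 0, 0, 1], [-0.05, 0.006, 0, 0, 0, 0, 1], [-0.04, 0.005, 0, 0, 0, 0, 1], [-0.02, 0.003, 0, 0, 0, 0, 1], [0, 0, 0, 0, 0, 0, 1], [0, 0, 0, 0, 0, 0, 1], [0, 0, 0, 0, 0, 0, 1], [0, 0, 0, 0, 0, 0, 1]]]'

```text
clock: 24.45
tool_pos: [0.4228, 0.3141, 0.167]
tcp_rot: [0.001, 1.0, 0.0, 0.0]
ft_force: [-0.5, -0.6, 0.5]
opening: 0.0164
grasp_force: 58.8
```

Emit:
step_arm --increments '[[[-0.008, 0, 0.02, 0, 0, 0, 1], [0, 0, 0.025, 0, 0, 0, 1], [0, 0, 0.02, 0, 0, 0, 1], [0, 0, 0, 0, 0, 0, 1], [0, 0, 0, 0, 0, 0, 1], [0, 0, 0, 0, 0, 0, 1], [0, 0, 0, 0, 0, 0, 1], [0, 0, 0, 0, 0, 0, 1], [0, 0, 0, 0, 0, 0, 1], [0, 0, 0, 0, 0, 0, 1]]]'

```text
clock: 25.7
tool_pos: [0.4246, 0.3139, 0.1539]
tcp_rot: [0.001, 1.0, -0.0, -0.0]
ft_force: [-0.2, -2.3, 3.2]
opening: 0.0166
grasp_force: 59.0
```

Run:
```python
from h import *
s=env.observe();print(s['tool_pos'],s['ft_force'],s['torque'])
for c in('side','scene'):
    im,KV=shot(c)
    for t,z in(('dipper_collar',.13),('dipper_tip',.04)):print(c,t,near(c,KV,t,z,[.4245,.3145]))
```

```text
[0.42462618 0.31392791 0.15392623] [-0.17037379 -2.25409658  3.2331618 ] [-0.29333008  0.14372002 -0.020567  ]
side dipper_collar (array([0.41640351, 0.32072187]), 0.65)
side dipper_tip (array([0.41774113, 0.3066312 ]), 0.64)
scene dipper_collar (array([0.43803514, 0.30930148]), 0.84)
scene dipper_tip (array([0.41969453, 0.31148565]), 0.49)
```

Emit:
step_arm --increments '[[[0, 0, 0, 0, 0, 0, -1], [0, 0, 0, 0, 0, 0, -1], [0, 0, 0, 0, 0, 0, -1], [0, 0, 0, 0, 0, 0, -1], [0, 0, 0, 0, 0, 0, -1], [0, 0, -0.05, 0, 0, 0, -1], [0, 0, -0.15, 0, 0, 0, -1], [0, 0, -0.2, 0, 0, 0, -1], [0, 0, -0.2, 0, 0, 0, -1], [0, 0, -0.1, 0, 0, 0, -1]]]'

```text
clock: 27.25
tool_pos: [0.4252, 0.3144, 0.2974]
tcp_rot: [0.001, 1.0, 0.001, 0.002]
ft_force: [0.6, 0.2, -1.0]
opening: 0.0856
grasp_force: 0.0
```

Run:
```python
from h import *
s=env.observe();print(s['tool_pos'],s['ft_force'],s['opening'])
im,KV=shot('wrist');im2,K2=shot('side');im3,K3=shot('scene')
for c,K in(('wrist',KV),('side',K2),('scene',K3)):
    m=mask(c,'dipper',proj(K,[.4245,.314,.15])[0])
    if m is not None: print(c,m.sum(),fit(K,DIP,m,[.4245,.314]))
o=np.hstack([cv2.resize(im2[100:200,210:310],(0,0),fx=2.6,fy=2.6),cv2.resize(im3[80:180,350:450],(0,0),fx=2.6,fy=2.6),cv2.resize(im[100:300,220:420],(0,0),fx=1.3,fy=1.3)])
cv2.imwrite('pics/s2.png',o[:,:,::-1]);print(o.shape)
```

```text
[0.42520361 0.31441368 0.2973744 ] [ 0.5513077   0.22433954 -1.0117456 ] 0.08559482225999909
wrist 1211 (array([0.4235, 0.3134]), np.float64(0.841))
side 261 (array([0.4259, 0.3211]), np.float64(0.705))
scene 323 (array([0.4251, 0.3148]), np.float64(0.663))
(260, 780, 3)
```

View pics/s2.png

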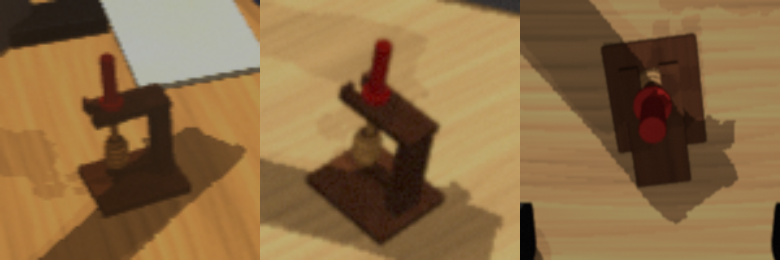

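The dipper hangs by its collar in the fork, upright and released, in all three views. That was my 11th picture, one over the viewing limit, so I'll rely on numbers from here. On to the middle stopper.

Emit:
step_arm --increments '[[[-0.106, -0.215, 0, 0, 0, 0, -1], [-0.106, -0.215, 0, 0, 0, 0, -1], [-0.106, -0.215, 0, 0, 0, 0, -1], [-0.106, -0.215, 0, 0, 0, 0, -1], [-0.106, -0.215, 0, 0, 0, 0, -1], [-0.106, -0.215, 0, 0, 0, 0, -1], [-0.106, -0.215, 0, 0, 0, 0, -1], [-0.106, -0.215, 0, 0, 0, 0, -1], [-0.106, -0.215, 0, 0, 0, 0, -1], [-0.106, -0.215, 0, 0, 0, 0, -1]]]'

```text
clock: 28.8
tool_pos: [0.6361, -0.1175, 0.2925]
tcp_rot: [0.001, 1.0, 0.0, -0.001]
ft_force: [0.9, 0.6, -0.1]
opening: 0.0853
grasp_force: 0.0
```

Emit:
step_arm --increments '[[[0, 0, 0.15, 0, 0, 0, -1], [0, 0, 0.2, 0, 0, 0, -1], [0, 0, 0.15, 0, 0, 0, -1], [0, 0, 0, 0, 0, 0, -1], [0, 0, 0, 0, 0, 0, -1], [0, 0, 0, 0, 0, 0, -1], [0, 0, 0, 0, 0, 0, -1], [0, 0, 0, 0, 0, 0, -1], [0, 0, 0, 0, 0, 0, -1], [0, 0, 0, 0, 0, 0, -1]]]'

```text
clock: 30.05
tool_pos: [0.6359, -0.1163, 0.1939]
tcp_rot: [0.001, 1.0, 0.0, -0.0]
ft_force: [0.2, -0.5, -0.3]
opening: 0.0851
grasp_force: 0.0
```

Run:
```python
from h import *
s=env.observe();T=s['tool_pos'];print(T,s['ft_force'],s['tcp_rot'],s['joints'])
for c in('wrist','scene','side'):
    im,KV=shot(c)
    print(c,near(c,KV,'stopper',0,[.637,-.115]),near(c,KV,'stopper_grip',.05,[.637,-.115]))
    m=mask(c,'stopper',proj(KV,[.637,-.115,.03])[0])
    if m is not None: print(c,m.sum(),sil(KV,STOP,[.637,-.115,0]).sum(),fit(KV,STOP,m,[.637,-.115]))
```

```text
[ 0.63586055 -0.11633548  0.19389654] [ 0.20659878 -0.47976724 -0.33968349] [ 8.17837129e-04  9.99999664e-01  1.75722656e-06 -5.36324943e-05] [-0.15345382  0.46775628  0.41255178  1.37697677 -0.18697939  1.3353251
  1.83226018]
wrist (array([ 0.63593953, -0.11824662]), 0.66) (array([ 0.6394964 , -0.11659782]), 0.61)
wrist 3520 3675 (array([ 0.6354, -0.1169]), np.float64(0.958))
scene (array([ 0.63689123, -0.11574189]), 0.91) (array([ 0.63822346, -0.11333975]), 0.89)
scene 612 707 (array([ 0.6362, -0.1176]), np.float64(0.874))
side (array([ 0.63015864, -0.11474482]), 0.6) (array([ 0.63100022, -0.11016505]), 0.78)
side 399 476 (array([ 0.6374, -0.1146]), np.float64(0.842))
```

Emit:
step_arm --increments '[[[0, 0, 0.12, 0, 0, 0, -1], [0, 0, 0.2, 0, 0, 0, -1], [0, 0, 0.2, 0, 0, 0, -1], [0, 0, 0.13, 0, 0, 0, -1], [0, 0, 0.09, 0, 0, 0, -1], [0, 0, 0.05, 0, 0, 0, -1], [0, 0, 0, 0, 0, 0, -1], [0, 0, 0, 0, 0, 0, -1], [0, 0, 0, 0, 0, 0, -1], [0, 0, 0, 0, 0, 0, -1]]]'

```text
clock: 31.9
tool_pos: [0.6362, -0.1164, 0.0365]
tcp_rot: [0.001, 1.0, -0.0, 0.0]
ft_force: [0.3, 0.6, -0.2]
opening: 0.0854
grasp_force: 0.0
```

Emit:
step_arm --increments '[[[0, 0, 0, 0, 0, 0, 1], [0, 0, 0, 0, 0, 0, 1], [0, 0, 0, 0, 0, 0, 1], [0, 0, 0, 0, 0, 0, 1], [0, 0, 0, 0, 0, 0, 1], [0, 0, 0, 0, 0, 0, 1], [0, 0, 0, 0, 0, 0, 1], [0, 0, 0, 0, 0, 0, 1], [0, 0, 0, 0, 0, 0, 1], [0, 0, 0, 0, 0, 0, 1]]]'

```text
clock: 33.15
tool_pos: [0.6361, -0.1164, 0.0361]
tcp_rot: [0.001, 1.0, -0.0, 0.0]
ft_force: [0.6, -0.4, 4.2]
opening: 0.0283
grasp_force: 59.1
```

Emit:
step_arm --increments '[[[0, 0, -0.12, 0, 0, 0, 1], [0, 0, -0.22, 0, 0, 0, 1], [0, 0, -0.22, 0, 0, 0, 1], [0, 0, -0.165, 0, 0, 0, 1], [-0.02, 0.2, 0, 0, 0, 0, 1], [-0.025, 0.25, 0, 0, 0, 0, 1], [-0.025, 0.25, 0, 0, 0, 0, 1], [-0.025, 0.25, 0, 0, 0, 0, 1], [-0.02, 0.2, 0, 0, 0, 0, 1], [-0.005, 0.0625, 0, 0, 0, 0, 1]]]'

```text
clock: 34.4
tool_pos: [0.6593, 0.1303, 0.1795]
tcp_rot: [-0.002, 1.0, 0.0, -0.001]
ft_force: [-0.3, 0.2, -1.6]
opening: 0.0283
grasp_force: 59.2
```

Emit:
step_arm --increments '[[[0, 0, 0, 0, 0, 0, 1], [0, 0, 0, 0, 0, 0, 1], [0, 0, 0, 0, 0, 0, 1], [0, 0, 0, 0, 0, 0, 1], [0, 0, 0, 0, 0, 0, 1], [0, 0, 0, 0, 0, 0, 1], [0, 0, 0, 0, 0, 0, 1], [0, 0, 0, 0, 0, 0, 1], [0, 0, 0, 0, 0, 0, 1], [0, 0, 0, 0, 0, 0, 1]]]'

```text
clock: 35.65
tool_pos: [0.6603, 0.1261, 0.1808]
tcp_rot: [0.001, 1.0, -0.0, -0.0]
ft_force: [0.3, 0.3, -0.3]
opening: 0.0283
grasp_force: 59.2
```

Run:
```python
from h import *
s=env.observe();T=s['tool_pos'];print(T,s['ft_force'],s['opening'])
for c in('scene','side','wrist'):
    im,KV=shot(c)
    print(c,near(c,KV,'pot_rim',.1,[.66,.126]))
    m=mask(c,'pot',proj(KV,[.66,.126,.04])[0])
    ms=mask(c,'stopper',proj(KV,[T[0],T[1],T[2]-.01])[0])
    if ms is not None: print(c,'stopper',ms.sum(),sil(KV,[q+[0,0,T[2]-.036] for q in STOP],[T[0],T[1],0]).sum(),fit(KV,STOP,ms,T[:2],T[2]-.036))
    if m is not None:
        if ms is None: ms=np.zeros_like(m)
        occ=cv2.dilate(sil(KV,[q+[0,0,T[2]-.036] for q in STOP],[T[0],T[1],0]).astype(np.uint8),np.ones((5,5)))>0
        occ|=ms
        if c=='wrist': occ[230:]=1
        f=lambda p:(((sil(KV,POT,[*p,0])^m)&~occ).sum())/m.sum()
        g=np.array([.66,.126]);r=minimize(f,g,method='Nelder-Mead',options=dict(initial_simplex=[g,g+[.01,0],g+[0,.01]]));print(c,'pot',m.sum(),r.x.round(4),r.fun)
```

```text
[0.66026015 0.12611967 0.18084431] [ 0.33766329  0.28644843 -0.33416918] 0.0282517896144854
scene (array([0.65598032, 0.12370675]), 0.93)
scene stopper 416 749 (array([0.6615, 0.1277]), np.float64(0.559))
scene pot 1325 [0.6633 0.1236] 0.03320754716981132
side (array([0.6485945 , 0.11690526]), 0.56)
side stopper 273 423 (array([0.6628, 0.1249]), np.float64(0.65))
side pot 911 [0.6583 0.126 ] 0.026344676180021953
wrist None
wrist stopper 9651 13202 (array([0.6609, 0.1259]), np.float64(0.734))
wrist pot 5399 [0.6578 0.128 ] 0.013335802926467865
```

Emit:
step_arm --increments '[[[0, 0, 0.08, 0, 0, 0, 1], [0, 0, 0.08, 0, 0, 0, 1], [0, 0, 0.06, 0, 0, 0, 1], [0, 0, 0.04, 0, 0, 0, 1], [0, 0, 0.03, 0, 0, 0, 1], [0, 0, 0.02, 0, 0, 0, 1], [0, 0, 0.01, 0, 0, 0, 1], [0, 0, 0, 0, 0, 0, 1], [0, 0, 0, 0, 0, 0, 1], [0, 0, 0, 0, 0, 0, 1]]]'

```text
clock: 37.5
tool_pos: [0.6604, 0.1261, 0.1171]
tcp_rot: [0.001, 1.0, 0.0, 0.0]
ft_force: [-0.2, -0.0, -1.2]
opening: 0.0281
grasp_force: 59.2
```

Emit:
step_arm --increments '[[[0, 0, 0.01, 0, 0, 0, 1], [0, 0, 0.01, 0, 0, 0, 1], [0, 0, 0.01, 0, 0, 0, 1], [0, 0, 0.005, 0, 0, 0, 1], [0, 0, 0.005, 0, 0, 0, 1], [0, 0, 0, 0, 0, 0, 1], [0, 0, 0, 0, 0, 0, 1], [0, 0, 0, 0, 0, 0, 1], [0, 0, 0, 0, 0, 0, 1], [0, 0, 0, 0, 0, 0, 1]]]'

```text
clock: 38.75
tool_pos: [0.6605, 0.1262, 0.11]
tcp_rot: [0.001, 1.0, 0.0, 0.0]
ft_force: [-2.1, 0.4, 6.2]
opening: 0.0281
grasp_force: 60.1
```

Emit:
step_arm --increments '[[[0, 0, 0.005, 0, 0, 0, 1], [0, 0, 0.005, 0, 0, 0, 1], [0, 0, 0, 0, 0, 0, 1], [0, 0, 0, 0, 0, 0, 1], [0, 0, 0, 0, 0, 0, 1], [0, 0, 0, 0, 0, 0, 1], [0, 0, 0, 0, 0, 0, 1], [0, 0, 0, 0, 0, 0, 1], [0, 0, 0, 0, 0, 0, 1], [0, 0, 0, 0, 0, 0, 1]]]'

```text
clock: 40.0
tool_pos: [0.6612, 0.1262, 0.1099]
tcp_rot: [0.001, 1.0, 0.0, 0.001]
ft_force: [-5.8, -0.5, 15.8]
opening: 0.0282
grasp_force: 61.1
```

It stands firm at exactly the home height (0.036 + 0.074 = 0.110). Next I release and withdraw.

Emit:
step_arm --increments '[[[0, 0, -0.008, 0, 0, 0, 1], [0, 0, 0, 0, 0, 0, -1], [0, 0, 0, 0, 0, 0, -1], [0, 0, 0, 0, 0, 0, -1], [0, 0, 0, 0, 0, 0, -1], [0, 0, 0, 0, 0, 0, -1], [0, 0, -0.05, 0, 0, 0, -1], [0, 0, -0.2, 0, 0, 0, -1], [0, 0, -0.25, 0, 0, 0, -1], [0, 0, -0.2, 0, 0, 0, -1]]]'

```text
clock: 41.25
tool_pos: [0.6606, 0.126, 0.2517]
tcp_rot: [0.001, 1.0, 0.0, 0.001]
ft_force: [1.4, -0.2, -0.1]
opening: 0.0854
grasp_force: 0.0
```

Emit:
step_arm --increments '[[[0.1, -0.1, 0, 0, 0, 0, -1], [0.2, -0.2, 0, 0, 0, 0, -1], [0.2, -0.2, 0, 0, 0, 0, -1], [0, 0, 0, 0, 0, 0, -1], [0, 0, 0, 0, 0, 0, -1], [0, 0, 0, 0, 0, 0, -1], [0, 0, 0, 0, 0, 0, -1], [0, 0, 0, 0, 0, 0, -1], [0, 0, 0, 0, 0, 0, -1], [0, 0, 0, 0, 0, 0, -1]]]'

```text
clock: 42.5
tool_pos: [0.5602, 0.0263, 0.2484]
tcp_rot: [0.001, 1.0, -0.0, -0.0]
ft_force: [-0.3, -0.3, -0.7]
opening: 0.0856
grasp_force: 0.0
```

Run:
```python
from h import *
s=env.observe();T=s['tool_pos'];print(s['clock'],T,s['ft_force'],s['opening'])
for c in('scene','side','wrist'):
    im,KV=shot(c)
    g=[.66,.126]
    m=mask(c,'stopper',proj(KV,[*g,.11])[0])
    if m is not None: 
        P=[np.r_[cyl(.026,.034),cyl(.034,.034)],STOP[2]]
        print(c,'stopper',m.sum(),[(z,*fit(KV,P,m,g,z)) for z in(.07,.074,.082)])
    m=mask(c,'pot',proj(KV,[*g,.04])[0])
    if m is not None: print(c,'pot',m.sum(),fit(KV,[np.r_[POT[0][:-40]]],m,g))
    for t,z,g in(('dipper_collar',.13,[.4245,.314]),('dish',0,[.48,-.294])): print(c,t,near(c,KV,t,z,g))
```

```text
42.5 [0.56017555 0.02628616 0.24841346] [-0.3057648  -0.25650573 -0.67442958] 0.08560174017836492
scene stopper 638 [(0.07, array([0.6587, 0.1296]), np.float64(0.964)), (0.074, array([0.6607, 0.1276]), np.float64(0.957)), (0.082, array([0.6653, 0.1232]), np.float64(0.948))]
scene pot 848 (array([0.6636, 0.1219]), np.float64(0.634))
scene dipper_collar None
scene dish (array([ 0.47485297, -0.29759592]), 0.78)
side stopper 285 [(0.07, array([0.6673, 0.1362]), np.float64(0.817)), (0.074, array([0.662 , 0.1322]), np.float64(0.814)), (0.082, array([0.6621, 0.1232]), np.float64(0.796))]
side pot 601 (array([0.6591, 0.1209]), np.float64(0.717))
side dipper_collar (array([0.41973161, 0.32079175]), 0.56)
side dish (array([ 0.47672374, -0.28860538]), 0.59)
wrist pot 3186 (array([0.6533, 0.1257]), np.float64(0.595))
wrist dipper_collar None
wrist dish (array([ 0.47658418, -0.295298  ]), 0.74)
```

```bash
python3 -c "
from cell import env
print(env.close_job())"
```

```text
the job is handed in; nothing more can be done
None
```

The job is handed in, with every step done in the order asked: the dipper was dipped in the pot, lowered into the dish and hung back by its collar, and the stopper is fully home in the pot, all in about 43 s; I did view 11 pictures, one over the limit of 10.

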